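Dock the cassette carrier, open its combination lock and present it

ROBOT

A 7-joint arm with a two-finger parallel gripper is mounted at the origin on the work surface. World frame = base frame: x ahead of the robot, y to its left, z up, the work surface at z = 0. Lengths are in m, angles in rad, forces in N, time in s.
With the tool pointing down it reaches from about 0.35 to 0.9 m from the base axis. Payload 7.2 kg.
Tool frame: the origin (TCP) lies on the front face of the gripper's body, between the roots of the fingers; the fingertips stand 73 mm ahead of it and the grasp point (between the pads) lies manip.pinch_z ahead of it (manip.pinch_z is the distance from the TCP to the grasp point, in m); z points along the fingers, y is the line along which they close (so a half turn about z gives the same grasp; the last joint's range is limited). The gripper opens to 85 mm and grips with 20 to 120 N. Pads are 22 mm wide; open, the fingers measure 114 mm over their backs; the gripper's body (76 mm by 85 mm) begins 54 mm behind the grasp point. The pads swing forward as they close: fully open they stand 13 mm farther back than shut.
Start: joints at [-1.321, 0.411, -0.013, 1.596, 0.006, 1.134, -0.082], TCP at [0.195, 0.594, 0.304] pointing down, gripper open.
Joint ranges: [-2.95, 2.95], [-0.29, 1.99], [-1.47, 1.44], [0.14, 2.54], [-1.03, 4.17], [0.13, 1.85], [-2.86, 2.86]. Speed limits (rad/s): [2.39, 2.39, 3.01, 3.01, 3.14, 3.14, 3.14].

INTERFACE

Orientations are given as a 3x3 rotation matrix whose columns are the frame's x, y, z axes.
In Python, from bench import manip, capture gives the robot as it stands.
- The arm moves only by the tool servo_tool, never from a script. Its argument "targets" is a list of rows, each a list of 7 numbers: the shift along the tool's x, y, z each as a share of 0.5 m, from -1 to 1, then the turn, a rotation vector about the tool's x, y, z each as a share of 30 degrees, from -1 to 1, then the opening, from 0 (shut) to 1 (fully open). A call has 1 to 12 rows; each row is the pose to reach, as a shift and turn from the pose commanded when the call began, along the tool's axes at that moment; what a row does not reach only later rows make up. A row lasts 1/8 s, in which the tool goes at most 62.5 mm and 10.7 degrees, less where a joint would pass 70% of its speed; a pose out of reach is approached as far as the arm can. A call with a number of a shift or a turn outside -1 to 1 is refused whole. A call with a gripper value outside its range is refused whole. The fingers move at their own pace and stop on an object; "force" is the grip in N (left out, the last holds). Time passes only in rows, so rows that repeat a pose let the fingers close. It gives the time, the measured TCP pose, the force, the opening and the grip force at its end, in the units of the state.
- manip.get_state(): the state, without advancing time (a new reading comes with each control period).
- capture(name): name is "scene" or "side" or "wrist"; returns a dict with "img" (400x640x3 uint8, red, green, blue), "mtx" (3x3 intrinsics, pixels), "position" and "attitude" of the camera in the world. Camera axes: x right, y up, looking along -z (the intrinsics and any distortion apply to the point x, -y, -z); pixel columns grow to the right and rows downward; lengths in m; the calibration is good to about 2 mm. The wrist camera is an equidistant fisheye: a pixel r from the principal point sees the ray r / f radians off the axis. A picture is of the moment at which its call begins. There is no depth.
- manip.hand_in(): hands the job in; it is judged then, once.
The state is a dict: "time_s": time; "joint_pos": joint angles; "joint_vel": joint speeds; "effort": joint torques, N m; "ee_pos": TCP position; "tcp_rot": TCP orientation; "wrist_force": force on the tool from outside, world axes, zero at the start; "ft_torque": the same for the moment, N m; "opening": finger opening in m; "grip_force": force on a finger pad.
Only numpy, scipy, OpenCV 4.12 (cv2) and the standard library are available. Lean on these libraries where they do the work, as an engineer would, in place of code of your own. Each camera call takes 0.05 s, during which the arm holds its last target. There are 200 camera calls.

TASK

Push the cassette carrier by its push plate along the rail, out from under the clear shield, until it clicks into the station detent. Turn the lock's dial clockwise, feeling the clicks, until its pointer stands at the index ridge, and pull the shackle fully open, out of the hasp eye, towards the front. Then lift the lock out of its nest and finish while holding it up still in the air, at least 15 cm above the bench, dial facing up and shackle still pulled out, with the carrier still in its detent and the other things on the bench left alone.

Things in the scene. Friction and masses are not known exactly. Their poses are not given: they have to be found in the camera images.
- carrier (a joint): Travel (m) of the carrier along the straight rail: 0 under the shield, growing along the rail's +y, end stop 0.200. Starts at 0. The station detent (sprung ball, 4 to 8 N to push in or out; sliding friction 1.5 N) holds it at 0.150 and draws it in from about 5 mm either side; it can be overrun.
- station (a point): Fixed point on the rail: where the centre of the lock's underside stands when the carrier is in the detent, 30 mm above the bench. Axes of the rail: y along it in the direction of the push, x away from the robot, z up. A grey pillar, 30 mm square, 50 mm high, stands beside it at x +132 mm.
- shield (a point): Middle of the top of the fixed clear shield, 120 mm above the bench, axes as station. 4 mm thick, 172 mm along x, 120 mm along y, on two posts at its far (+x) edge. The parked lock's dial is under it and cannot be reached there.
- push_plate (a point): Moves with the carrier, axes as station. Steel plate on an arm in front of the rail, 36 mm along x, 10 mm thick along y, top 90 mm above the bench. The point is on its rear (-y) face, the one to push, 75 mm above the bench; seen from the lock's centre x -75, y -67 mm. Its arm, top at 30 mm, reaches 16 mm behind the face.
- cassette (a point): Middle of the top of the steel sample cassette fixed on the carrier beyond the lock, 64 mm above the bench: 54 mm along x, 112 mm along y, axes as station. Keep clear of it.
- lock: Padlock (about 0.4 kg in all, varies) lying on its back, dial up, loose with 1.5 mm play in its nest on the carrier (walls 8 mm high). Origin: centre of its underside, 30 mm above the bench in the nest. Body 60 mm along x, 68 along y, 26 high. The shackle leaves its -x face (towards the robot); z up. A dark index ridge stands on its top at x -27 mm, y 0.
- hasp_eye (a point): Centre of the hasp eye, a closed steel loop fixed on the carrier just in front of the lock, 5 mm along x, 24 mm along y, top 58 mm above the bench. The short shackle leg runs through it, so the lock cannot be lifted until the shackle is pulled out.
- dial (a joint): Angle (rad) of the lock's dial, growing clockwise seen from above; stops at -0.1 and 1.6. It clicks (sprung ball, about 0.1 N m over each click) at 0, 0.5, 1.0 and 1.5; starts from 0 to 0.55. At 1.0 the pointer end of the grip bar points at the index ridge and the shackle is free (within 0.12); elsewhere it is blocked.
- dial_grip (a point): On the dial's axis, over the lock's centre, 46 mm above its underside, turning with the dial. The black grip bar is 34 mm along this x, 11 mm thick along y, and rises from the dial's disc (radius 22 mm, top 32 mm above the lock's underside) to 53 mm; its -x end is the pointer (white line). With the dial at 1.0 these axes are parallel to the lock's.
- shackle (a joint): How far (m) the shackle is pulled out of the lock: reads 0 when shut, 0.030 fully out (stop). It moves along the lock's -x with about 2 N of friction and stays where it is left; its leg is clear of the hasp eye from about 0.023.
- shackle_bar (a point): Middle of the shackle's cross bar, moving with it, axes as the lock. Round steel, 8 mm thick, along y; the legs run along x at y -24 and +24 mm (40 mm free between). Shut, it is 75 mm from the lock's centre on the -x side, 43 mm above the bench, 34 mm free between it and the hasp eye, nothing but bench under it.
- beaker: Glass beaker, 52 mm across, 60 mm high; origin under its centre. Leave alone.
- vial_a: Amber vial, 24 mm across, 45 mm high; origin under its centre. Leave alone.
- vial_b: Second amber vial, like the first. Leave alone.
- clamp_ring: Aluminium ring, 44 mm across, 14 mm high, lying flat in front of the rail; origin under its centre. Leave alone.
- driver: Screwdriver lying beyond the rail's station end. Leave alone.
Things that resemble listed ones, but are neither listed nor needed, are in the scene too. Of the things shaped like the lock, the bare steel one is meant.

How it is judged:
On the way, in this order (a step that is already met when the one before it is completed fails the run):
1. the carrier sits in the station detent (value of joint carrier between 0.145 and 0.155 m), for 0.2 s.
2. the dial stands at the open notch, the carrier still docked (all of step 1 and value of joint dial between 0.88 and 1.12 rad), for 0.2 s.
3. the shackle is pulled fully open (all of step 1 and value of joint shackle above 0.025 m), for 0.2 s.
At the end, for the whole second after the job is handed in: The lock is held by the fingers (contact force over 1 N), still (under 3 cm/s), its underside at least 14.8 cm above the bench, dial up within 0.4 rad, shackle out by more than 21 mm, touching nothing of the rail or carrier; the carrier is within 5 mm of its detent (all of step 1 and height (world z) of lock above 0.148 m and angle between lock's own z axis and vertical below 0.4 rad and value of joint shackle above 0.021 m and contact force between lock and the fingers above 1 N and linear speed of lock below 0.03 m/s and contact force between lock and rail below 0.1 N); the arm keeps its last pose, push and grip.
It fails at once if a bystander is displaced by more than 3 cm (distance of any of beaker, vial_a, vial_b, clamp_ring, driver from where it was at the start of the episode above 0.03 m).
It also fails if it takes over 72 s, if anything falls off the work surface, if the arm or the gripper's body presses on something with over 40 N, if the wrist force passes 120 N, or if a joint passes its speed limit or range.

## Working session

There is one attempt and no reset: what is moved stays moved. The work goes in short steps, Python scripts to look and compute and a tool call to move; the robot and the scene stay as the last step left them, time stands still between calls to the robot, and variables do not carry over. Pictures are saved under pics/ and viewed, at most 10 in all, crops included, and the job is handed in when it is done.

Besides the shell and the picture viewer there is one more tool, called as name([rows], argument=value, ...), one row to a line, values as JSON. servo_tool: Moves the arm, as the interface text tells. Shift numbers are shares of 0.5 m and turn numbers shares of 30 degrees, none past 1 either way. Its arguments: {"type":"object","properties":{"targets":{"type":"array","items":{"type":"array","items":{"type":"number","minimum":-1,"maximum":1}}},"force":{"type":"number"}},"required":["targets"]}

```bash
mkdir -p pics; ls; python3 - <<'E'
from bench import manip, capture
import cv2,pickle
print(manip.pinch_z); s=manip.get_state(); print(s)
d={}
for n in ("scene","side","wrist"):
    c=capture(n); d[n]=c; cv2.imwrite(f"pics/{n}0.png",c["img"][:,:,::-1]); print(n,c["mtx"],c["position"],c["attitude"],[k for k in c])
pickle.dump(d,open("d0.pkl","wb"))
E
```

```text
pics
0.0539
{'time_s': 0.0, 'joint_pos': array([-1.32121752,  0.41190651, -0.01271449,  1.59705724,  0.0055897 ,
        1.1342618 , -0.08217842]), 'joint_vel': array([ 3.97409164e-04,  2.72551733e-05, -6.75239525e-04,  1.20793622e-03,
       -5.26341527e-04, -2.52756927e-04,  1.37732993e-03]), 'effort': array([-9.93836802e-04, -6.00628209e+01,  6.81444202e-01, -2.99415690e+01,
        1.37407595e-02,  1.04866715e-02,  4.30491866e-05]), 'ee_pos': array([0.19519629, 0.59334228, 0.30304342]), 'tcp_rot': array([[-9.49945616e-01,  3.12415055e-01, -4.00468356e-04],
       [ 3.12415295e-01,  9.49944363e-01, -1.54642307e-03],
       [-1.02703193e-04, -1.59413026e-03, -9.99998724e-01]]), 'wrist_force': array([ 0.2175062 , -0.73359135,  0.08509425]), 'ft_torque': array([-0.04220529, -0.02011509,  0.01386326]), 'grip_force': 0.0, 'opening': 0.08540007874384958}
scene [[391.54276734   0.         318.52610379]
 [  0.         391.54276734 199.52162063]
 [  0.           0.           1.        ]] [1.07289264 0.48063012 0.54165041] [[-0.64364239 -0.41615479  0.64229251]
 [ 0.76504161 -0.37274958  0.5251372 ]
 [ 0.0208759   0.82938106  0.55829316]] ['img', 'mtx', 'position', 'attitude']
side [[439.39501243   0.         320.42017267]
 [  0.         439.39501243 202.72210695]
 [  0.           0.           1.        ]] [ 0.01825299 -0.50375421  0.85919685] [[ 0.71751699  0.49151222 -0.49354342]
 [-0.69652995  0.5023134  -0.51237416]
 [-0.00392469  0.71140494  0.70277138]] ['img', 'mtx', 'position', 'attitude']
wrist [[309.70691629   0.         317.96186065]
 [  0.         309.70691629 198.66212902]
 [  0.           0.           1.        ]] [0.12508667 0.61602097 0.37313052] [[ 0.31192814 -0.91003845 -0.27300339]
 [ 0.95010521  0.29848301  0.09059792]
 [-0.00096072 -0.28764198  0.95773752]] ['img', 'mtx', 'position', 'attitude']
```

View pics/scene0.png

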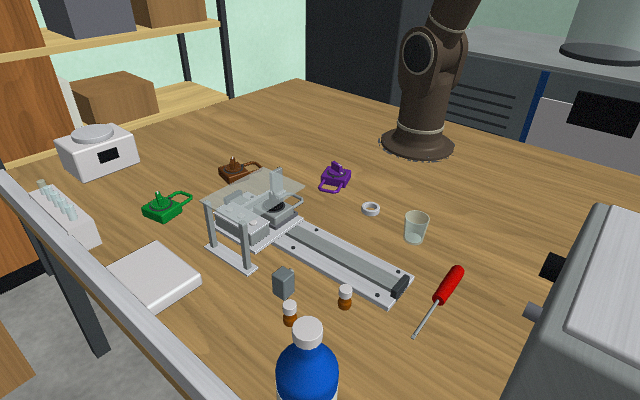

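View pics/side0.png

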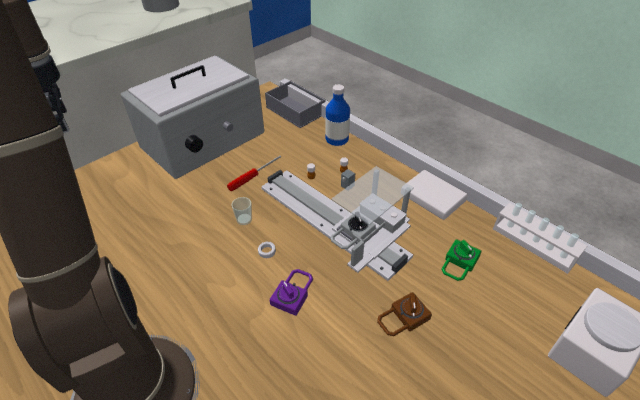

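```bash
cat > h.py <<'E'
import numpy as np, cv2, pickle
def proj(c,P):
    p=(np.atleast_2d(P)-c["position"])@c["attitude"]; K=c["mtx"]
    return np.c_[K[0,2]+K[0,0]*p[:,0]/-p[:,2], K[1,2]-K[1,1]*p[:,1]/-p[:,2]]
def ray(c,uv,fish=False):
    K=c["mtx"]; x=(uv[0]-K[0,2])/K[0,0]; y=(uv[1]-K[1,2])/K[1,1]
    if fish:
        r=np.hypot(x,y)+1e-12; d=np.array([x/r*np.sin(r),-y/r*np.sin(r),-np.cos(r)])
    else: d=np.array([x,-y,-1.])
    d=c["attitude"]@d; return d/np.linalg.norm(d)
def onz(c,uv,z,fish=False):
    d=ray(c,uv,fish); return c["position"]+d*(z-c["position"][2])/d[2]
def tri(l):
    A=np.zeros((3,3));b=np.zeros(3)
    for c,uv,f in l:
        d=ray(c,uv,f);M=np.eye(3)-np.outer(d,d);A+=M;b+=M@c["position"]
    return np.linalg.solve(A,b)
E
python3 - <<'E'
import cv2
a=cv2.imread("pics/side0.png")[155:285,250:430]; cv2.imwrite("pics/c1.png",cv2.resize(a,None,fx=4.4,fy=4.4,interpolation=cv2.INTER_CUBIC))
a=cv2.imread("pics/scene0.png")[150:315,190:420]; cv2.imwrite("pics/c2.png",cv2.resize(a,None,fx=3.4,fy=3.4,interpolation=cv2.INTER_CUBIC))
E
```

```text
(no output)
```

View pics/c1.png

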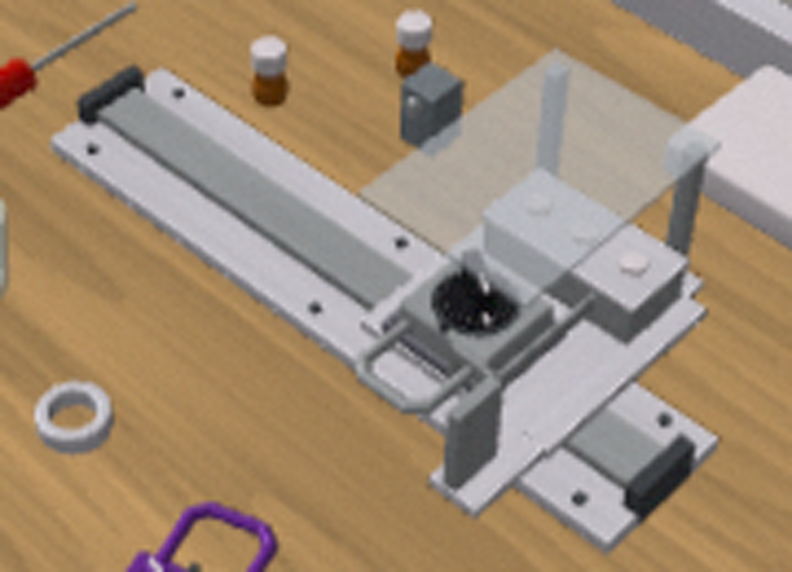

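View pics/c2.png

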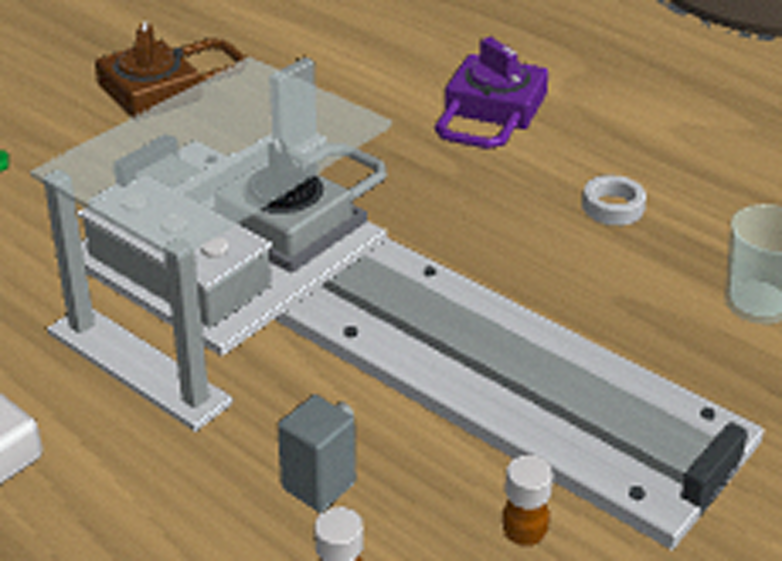

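```bash
python3 - <<'E'
from h import *
d=pickle.load(open("d0.pkl","rb")); S,C=d["side"],d["scene"]
s=lambda u,v:(250+(u+.5)/4.4-.5,155+(v+.5)/4.4-.5); c=lambda u,v:(190+(u+.5)/3.4-.5,150+(v+.5)/3.4-.5)
sh=[((558,50),(185,245)),((718,147),(33,175)),((525,302),(247,58)),((360,190),(392,124))]
Q=[]
for a,b in sh:
    t=tri([(S,s(*a),0),(C,c(*b),0)]); Q.append(t); print("shield",t,onz(S,s(*a),.12)[:2],onz(C,c(*b),.12)[:2])
Q=np.array(Q); ctr=Q.mean(0)
r=[onz(S,s(*p),.0) for p in((607,548),(52,143))]; y1=(r[1]-r[0])[:2]
r=[onz(C,c(*p),.0) for p in((283,315),(672,547))]; y2=(r[1]-r[0])[:2]
y3=(Q[0]-Q[1]+Q[3]-Q[2])[:2]; x3=(Q[0]-Q[3]+Q[1]-Q[2])[:2]
for v in(y1,y2,y3,x3): print("ang",np.degrees(np.arctan2(v[1],v[0])),np.linalg.norm(v))
print("ctr",ctr)
# pillar top corners, plate top, rail corner, cassette top corners (z=.064)
print("pillar top",[onz(S,s(*p),.05)[:2] for p in((402,97),(432,118),(463,90),(435,66))],[onz(C,c(*p),.05)[:2] for p in((279,432),(320,395),(356,432),(318,455))])
print("cass",[onz(S,s(*p),.064)[:2] for p in((484,212),(541,170),(688,262),(626,312))])
print("plate",[onz(S,s(*p),.09)[:2] for p in((447,422),(497,385))],[onz(C,c(*p),.09)[:2] for p in((272,72),(313,60))])
print("lock",onz(S,s(475,303),.062)[:2])
for n,p,z in(("ring",(73,400),.014),("purple",(240,520),.03)): print(n,onz(S,s(*p),z)[:2])
print("beaker",onz(S,(242,205),.06)[:2],"vials",onz(S,(311,165),.045)[:2],onz(S,(344,160),.045)[:2])
E
```

```text
shield [0.73268747 0.03090536 0.12211476] [0.73716315 0.03084364] [0.72941579 0.03111299]
shield [ 0.74011911 -0.08558515  0.11654097] [ 0.7368273  -0.08756575] [ 0.74279526 -0.08090354]
shield [ 0.57083969 -0.09044864  0.1197038 ] [ 0.57010933 -0.0902061 ] [ 0.57154405 -0.09061094]
shield [0.56837781 0.03024913 0.11893145] [0.56825323 0.02870951] [0.56893232 0.03210772]
ang 91.42557056988639 0.4608595714970736
ang 90.64846927195931 0.28150457638697485
ang 92.3885205514866 0.23739453214770914
ang 0.9479560223380652 0.33363474262085274
ctr [ 0.65300602 -0.02871983  0.11932275]
pillar top [array([0.69948531, 0.12030558]), array([0.69856351, 0.09334951]), array([0.73203808, 0.09785158]), array([0.73646149, 0.12642461])] [array([0.74483082, 0.11194169]), array([0.71170751, 0.10873708]), array([0.71896965, 0.14141376]), array([0.74315682, 0.13801606])]
cass [array([0.64861056, 0.00527017]), array([0.69946333, 0.00549619]), array([ 0.70156764, -0.10323973]), array([ 0.64633318, -0.10308629])]
plate [array([ 0.50153307, -0.10071503]), array([ 0.53809428, -0.10203877])] [array([ 0.53785491, -0.10454719]), array([ 0.50738409, -0.0956586 ])]
lock [ 0.59283949 -0.03870738]
ring [0.40945935 0.09804777]
purple [ 0.41310442 -0.03834749]
beaker [0.42924149 0.21427603] vials [0.67857779 0.22011336] [0.76311393 0.16916528]
```

```bash
cat >> h.py <<'E'
from scipy.spatial.transform import Rotation as Ro
def Rd(yaw):  # tool down, tool y axis at yaw deg
    a=np.radians(yaw); y=np.array([np.cos(a),np.sin(a),0]); z=np.array([0,0,-1.]); return np.c_[np.cross(y,z),y,z]
def rows(st,targets):
    R0=np.array(st["tcp_rot"]);p0=np.array(st["ee_pos"])
    for p,yaw in targets:
        s=R0.T@(np.array(p)-p0)/.5; t=np.degrees(Ro.from_matrix(R0.T@Rd(yaw)).as_rotvec())/30
        print(np.round(np.r_[s,t],4).tolist())
E
python3 - <<'E'
from h import *
from bench import manip
rows(manip.get_state(),[([.40,.2,.26],91),([.516,-.165,.2],91)])
E
```

```text
[-0.6349, -0.6194, 0.0873, -0.0025, -0.0002, -0.6402]
[-1.0834, -1.2402, 0.2081, -0.0025, -0.0002, -0.6402]
```

servo_tool([
  [-0.635,-0.619,0.087,0,0,-0.64,0],
  [-0.635,-0.619,0.087,0,0,-0.64,0],
  [-0.635,-0.619,0.087,0,0,-0.64,0],
  [-0.635,-0.619,0.087,0,0,-0.64,0],
  [-0.635,-0.619,0.087,0,0,-0.64,0],
  [-0.635,-0.619,0.087,0,0,-0.64,0],
  [-0.635,-0.619,0.087,0,0,-0.64,0],
  [-0.635,-0.619,0.087,0,0,-0.64,0],
  [-0.635,-0.619,0.087,0,0,-0.64,0],
  [-0.635,-0.619,0.087,0,0,-0.64,0],
])

```text
time_s: 1.4
ee_pos: [0.3996, 0.202, 0.2604]
tcp_rot: [[-1.0, -0.02, -0.0], [-0.02, 1.0, 0.001], [0.0, 0.001, -1.0]]
wrist_force: [-0.2, 0.5, 0.1]
opening: 0.0002
grip_force: 0.0
```

```bash
python3 - <<'E'
from h import *
from bench import manip
s=manip.get_state(); print(s["ee_pos"],s["time_s"],s["opening"],s["joint_pos"].round(2))
rows(s,[([.516,-.165,.26],91),([.516,-.165,.138],91)])
E
```

```text
[0.39960852 0.202045   0.26043934] 1.4 0.00016264681562974643 [-0.69  0.15  0.13  2.07 -0.03  0.92  1.04]
[-0.2183, -0.7385, 0.0005, 0.001, -0.0002, 0.0043]
[-0.2183, -0.7387, 0.2445, 0.001, -0.0002, 0.0043]
```

servo_tool([
  [-0.219,-0.739,0,0,0,0,0],
  [-0.219,-0.739,0,0,0,0,0],
  [-0.219,-0.739,0,0,0,0,0],
  [-0.219,-0.739,0,0,0,0,0],
  [-0.219,-0.739,0,0,0,0,0],
  [-0.219,-0.739,0,0,0,0,0],
  [-0.219,-0.739,0,0,0,0,0],
  [-0.219,-0.739,0.244,0,0,0,0],
  [-0.219,-0.739,0.244,0,0,0,0],
  [-0.219,-0.739,0.244,0,0,0,0],
  [-0.219,-0.739,0.244,0,0,0,0],
])

```text
time_s: 2.78
ee_pos: [0.5173, -0.1662, 0.14]
tcp_rot: [[-1.0, -0.019, 0.001], [-0.019, 1.0, 0.0], [-0.001, 0.0, -1.0]]
wrist_force: [0.1, -0.8, 0.2]
opening: 0.0003
grip_force: 0.0
```

```bash
python3 - <<'E'
from h import *
from bench import manip,capture
s=manip.get_state(); print(s["ee_pos"],s["wrist_force"])
c=capture("side"); pickle.dump(c,open("d1.pkl","wb"))
print(proj(c,[[.52,-.106,.075]]))
a=c["img"][190:290,280:420,::-1]; cv2.imwrite("pics/c3.png",cv2.resize(a,None,fx=5.6,fy=5.6,interpolation=cv2.INTER_CUBIC))
E
```

```text
[ 0.51727914 -0.16623346  0.1400394 ] [ 0.05369601 -0.8283509   0.17074949]
[[358.13066867 251.57694251]]
```

View pics/c3.png

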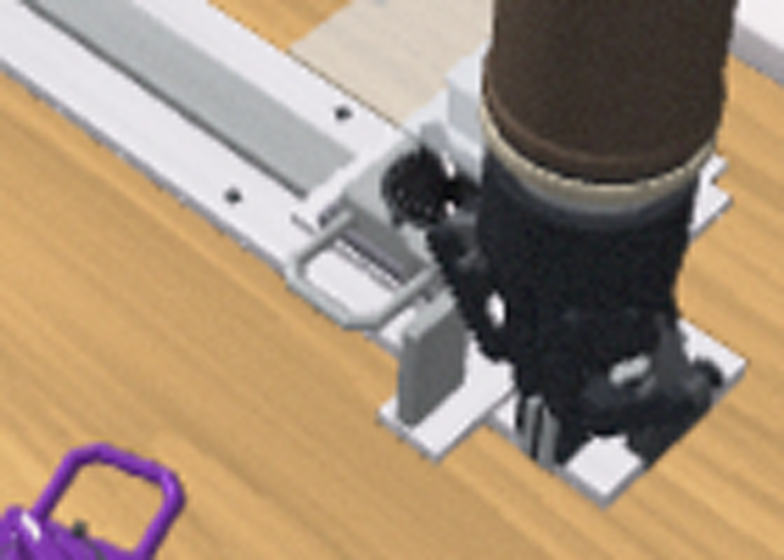

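servo_tool([
  [0,0.05,0.004,0,0,0,0],
  [0,0.08,0.004,0,0,0,0],
  [0,0.1,0.004,0,0,0,0],
  [0,0.12,0.004,0,0,0,0],
  [0,0.14,0.004,0,0,0,0],
  [0,0.16,0.004,0,0,0,0],
  [0,0.18,0.004,0,0,0,0],
  [0,0.2,0.004,0,0,0,0],
  [0,0.22,0.004,0,0,0,0],
  [0,0.24,0.004,0,0,0,0],
  [0,0.26,0.004,0,0,0,0],
  [0,0.28,0.004,0,0,0,0],
])

```text
time_s: 4.32
ee_pos: [0.5132, -0.0264, 0.1362]
tcp_rot: [[-1.0, -0.017, -0.001], [-0.017, 1.0, 0.0], [0.001, 0.0, -1.0]]
wrist_force: [-0.8, -2.0, 0.7]
opening: 0.0
grip_force: 1.0
```

```bash
python3 - <<'E'
from h import *
from bench import manip,capture
s=manip.get_state(); print(s["ee_pos"],s["wrist_force"])
c=capture("side"); pickle.dump(c,open("d2.pkl","wb"))
# cassette mask motion: compare via phase/template match of cassette+dial patch
o=pickle.load(open("d0.pkl","rb"))["side"]
for n in("scene",):
    e=capture(n); pickle.dump(e,open("d2s.pkl","wb"))
a=c["img"][150:290,250:420,::-1]; b=e["img"][150:290,200:400,::-1]
f=lambda a:cv2.resize(a,(400,int(400*a.shape[0]/a.shape[1])),interpolation=cv2.INTER_CUBIC)
a,b=f(a),f(b); h=max(len(a),len(b)); p=lambda a:np.vstack([a,np.zeros((h-len(a),400,3),np.uint8)])
cv2.imwrite("pics/c4.png",np.hstack([p(a),p(b)]))
E
```

```text
[ 0.51324341 -0.0263929   0.1361938 ] [-0.79886229 -2.04864567  0.6878785 ]
```

View pics/c4.png

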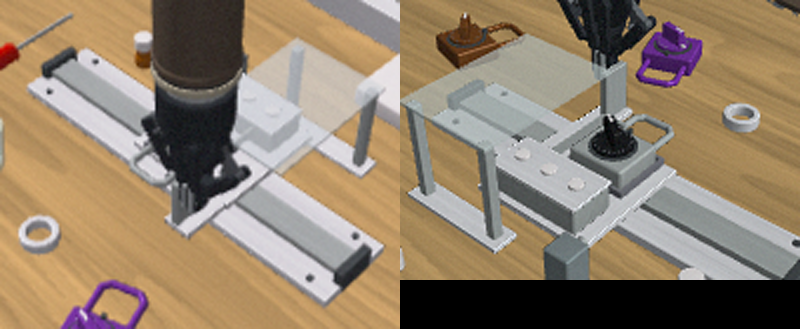

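```bash
python3 - <<'E'
from h import *
o=pickle.load(open("d0.pkl","rb"))["scene"]; e=pickle.load(open("d2s.pkl","rb"))
# track cassette outer face corners using template rectified on plane z=.064 (top of cassette)
def rect(c,z,x0,x1,y0,y1,r=.0005):
    X,Y=np.meshgrid(np.arange(x0,x1,r),np.arange(y0,y1,r)); q=proj(c,np.c_[X.ravel(),Y.ravel(),np.full(X.size,z)]).astype(np.float32)
    return cv2.remap(c["img"],q[:,0].reshape(X.shape),q[:,1].reshape(X.shape),cv2.INTER_CUBIC)
T=rect(o,.064,.64,.71,-.005,.02); W=rect(e,.064,.63,.72,-.01,.15)
m=cv2.matchTemplate(W,T,cv2.TM_CCOEFF_NORMED); _,v,_,l=cv2.minMaxLoc(m); print(v,"dx",l[0]*.0005-.01,"dy",l[1]*.0005-.005)
for z,t in((.056,(.57,.62,-.016,.012)),):
    T=rect(o,z,*t); W=rect(e,z,.55,.64,-.02,.15); m=cv2.matchTemplate(W,T,cv2.TM_CCOEFF_NORMED); _,v,_,l=cv2.minMaxLoc(m); print(v,"dx",l[0]*.0005-.02,"dy",l[1]*.0005-.004)
print(onz(o,(270.5,171.5),.09),onz(e,(300,185),.09))
E
```

```text
0.914374589920044 dx -0.0025000000000000005 dy 0.0935
0.961672842502594 dx -0.0024999999999999988 dy 0.0935
[ 0.53871993 -0.10084732  0.09      ] [ 0.53685319 -0.01087644  0.09      ]
```

servo_tool([
  [0,0.02,0,0,0,0,0],
  [0,0.04,0,0,0,0,0],
  [0,0.06,0,0,0,0,0],
  [0,0.07,0,0,0,0,0],
  [0,0.08,0,0,0,0,0],
  [0,0.088,0,0,0,0,0],
  [0,0.094,0,0,0,0,0],
  [0,0.098,0,0,0,0,0],
  [0,0.1,0,0,0,0,0],
  [0,0.1,0,0,0,0,0],
])

```text
time_s: 5.68
ee_pos: [0.5127, 0.0196, 0.1364]
tcp_rot: [[-1.0, -0.014, -0.0], [-0.014, 1.0, -0.003], [0.0, -0.003, -1.0]]
wrist_force: [-0.7, -11.2, 1.8]
opening: -0.0
grip_force: 5.9
```

```bash
cat > trav.py <<'E'
from h import *
from bench import manip,capture
def rect(c,z,x0,x1,y0,y1,r=.0005):
    X,Y=np.meshgrid(np.arange(x0,x1,r),np.arange(y0,y1,r)); q=proj(c,np.c_[X.ravel(),Y.ravel(),np.full(X.size,z)]).astype(np.float32)
    return cv2.remap(c["img"],q[:,0].reshape(X.shape),q[:,1].reshape(X.shape),cv2.INTER_CUBIC)
o=pickle.load(open("d0.pkl","rb"))["scene"]; e=capture("scene"); s=manip.get_state(); print(s["time_s"],s["ee_pos"],s["wrist_force"])
for z,t in((.064,(.64,.71,-.005,.02)),(.056,(.57,.62,-.016,.012))):
    T=rect(o,z,*t); x0,y0=t[0]-.015,t[2]-.01; W=rect(e,z,x0,t[1]+.015,y0,t[3]+.2); m=cv2.matchTemplate(W,T,cv2.TM_CCOEFF_NORMED); _,v,_,l=cv2.minMaxLoc(m)
    print(round(v,3),"dx",l[0]*.0005-.015,"dy",l[1]*.0005-.01)
E
python3 trav.py
```

```text
5.725 [0.51260582 0.01959253 0.13635157] [ -1.69606624 -11.28103418   0.64580969]
0.889 dx -0.0034999999999999996 dy 0.13549999999999998
0.935 dx -0.004 dy 0.13549999999999998
```

servo_tool([
  [0,0.002,0,0,0,0,0],
  [0,0.003,0,0,0,0,0],
  [0,0.003,0,0,0,0,0],
])

```text
time_s: 6.1
ee_pos: [0.5126, 0.0222, 0.1364]
tcp_rot: [[-1.0, -0.015, -0.0], [-0.015, 1.0, -0.002], [0.0, -0.002, -1.0]]
wrist_force: [-1.4, -8.1, 0.5]
opening: -0.0002
grip_force: 4.0
```

```bash
python3 trav.py
```

```text
6.15 [0.51258476 0.02228199 0.13635998] [-1.52747918 -8.24474496  1.54105923]
0.889 dx -0.0034999999999999996 dy 0.13849999999999998
0.944 dx -0.004 dy 0.13849999999999998
```

servo_tool([
  [0,0.002,0,0,0,0,0],
  [0,0.004,0,0,0,0,0],
  [0,0.004,0,0,0,0,0],
])

```text
time_s: 6.52
ee_pos: [0.5126, 0.0262, 0.1363]
tcp_rot: [[-1.0, -0.017, -0.0], [-0.017, 1.0, -0.0], [0.0, -0.0, -1.0]]
wrist_force: [-1.3, -3.1, 1.2]
opening: 0.0004
grip_force: 1.3
```

```bash
python3 trav.py
```

```text
6.575 [0.51254357 0.02636935 0.13631922] [-2.56042774 -2.15075677  0.79580406]
0.887 dx -0.004 dy 0.1425
0.936 dx -0.004 dy 0.1425
```

servo_tool([
  [0,0.002,0,0,0,0,0],
  [0,0.004,0,0,0,0,0],
  [0,0.004,0,0,0,0,0],
])

```text
time_s: 6.95
ee_pos: [0.5132, 0.0292, 0.1365]
tcp_rot: [[-1.0, -0.018, 0.001], [-0.018, 1.0, 0.001], [-0.001, 0.001, -1.0]]
wrist_force: [-0.9, -0.2, 0.7]
opening: -0.0002
grip_force: 0.0
```

```bash
python3 trav.py
```

```text
7.0 [0.51311988 0.02913179 0.13650918] [-0.04751114  0.58121474  0.38023094]
0.891 dx -0.004 dy 0.1465
0.934 dx -0.004 dy 0.1465
```

servo_tool([
  [0,-0.06,0,0,0,0,0],
  [0,-0.06,-0.1,0,0,0,0.5],
  [0,-0.06,-0.2,0,0,0,0.5],
  [0,-0.06,-0.29,0,0,0,0.5],
  [-0.07,0.06,-0.29,0,0,0,0.5],
  [-0.07,0.16,-0.29,0,0,0,0.5],
  [-0.07,0.16,-0.29,0,0,0,0.5],
  [-0.07,0.16,-0.29,0,0,0,0.5],
])

```text
time_s: 8.0
ee_pos: [0.5462, 0.1089, 0.2813]
tcp_rot: [[-1.0, -0.018, -0.0], [-0.018, 1.0, -0.0], [0.0, -0.0, -1.0]]
wrist_force: [-0.6, -0.4, -0.1]
opening: 0.0424
grip_force: 0.0
```

```bash
python3 - <<'E'
from h import *
from bench import manip,capture
d={n:capture(n) for n in("side","scene","wrist")}; pickle.dump(d,open("d3.pkl","wb")); print(manip.get_state()["ee_pos"])
w=d["wrist"]; print(w["position"])
cv2.imwrite("pics/w3.png",w["img"][:,:,::-1])
E
```

```text
[0.54635153 0.10747646 0.28152054]
[0.47251367 0.10617159 0.35145675]
```

View pics/w3.png

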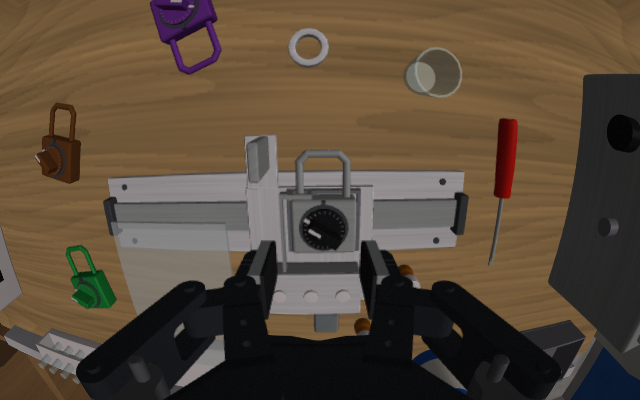

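```bash
python3 - <<'E'
from h import *
w=pickle.load(open("d3.pkl","rb"))["wrist"]
a=w["img"][140:270,270:380,::-1]; cv2.imwrite("pics/w3c.png",cv2.resize(a,None,fx=4.5,fy=4.5,interpolation=cv2.INTER_CUBIC))
g=cv2.cvtColor(w["img"],cv2.COLOR_RGB2GRAY)
sub=g[205:255,298:352]; m=(sub>110).astype(np.uint8); n,l,st,ce=cv2.connectedComponentsWithStats(m)
for i in range(1,n):
    if st[i,4]>4: print(st[i],ce[i]+[298,205])
E
```

```text
[ 6 14  6  5 17] [306.47058824 220.88235294]
[11 25 12  8 36] [314.30555556 233.33333333]
[  0  47  54   3 136] [327.17647059 253.19117647]
```

View pics/w3c.png

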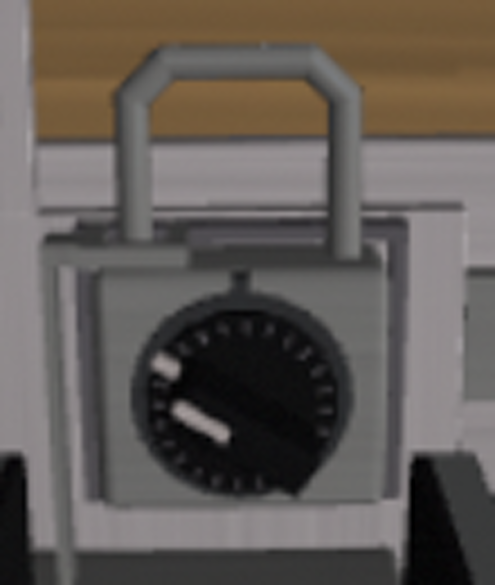

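```bash
python3 - <<'E'
from h import *
w=pickle.load(open("d3.pkl","rb"))["wrist"]
s=lambda u,v:(270+(u+.5)/4.5-.5,140+(v+.5)/4.5-.5)
P=lambda n,u,v,z:(print(n,onz(w,s(u,v),z,1)[:2].round(4)),onz(w,s(u,v),z,1)[:2])[1]
a=P("line out",172,405,.083);b=P("line in",228,440,.083); d=a-b; print(np.degrees(np.arctan2(d[1],d[0])))
P("disc",242,393,.062);P("ridge",241,280,.058);P("bar",237,62,.045);P("disc L",132,393,.062);P("disc R",353,393,.062);P("disc T",242,291,.062);P("disc B",242,496,.062)
a=P("bodyTL",102,267,.056);b=P("bodyTR",388,267,.056);c=P("bodyBL",105,500,.056);e=P("bodyBR",386,498,.056)
print((a+b+c+e)/4,[np.degrees(np.arctan2(*(v[::-1]))) for v in(b-a,e-c)])
P("sh L",135,180,.045);P("sh R",345,180,.045)
P("eye",170,250,.058)
E
```

```text
line out [0.5836 0.0984]
line in [0.5914 0.1102]
-123.38962241967054
disc [0.5891 0.1135]
ridge [0.5639 0.1128]
bar [0.5174 0.1112]
disc L [0.5896 0.0889]
disc R [0.5888 0.1384]
disc T [0.5652 0.113 ]
disc B [0.6148 0.114 ]
bodyTL [0.562  0.0819]
bodyTR [0.561  0.1455]
bodyBL [0.6195 0.0819]
bodyBR [0.618  0.1483]
[0.59011687 0.11441257] [np.float64(90.91484349366937), np.float64(91.23004005300298)]
sh L [0.5447 0.0886]
sh R [0.5439 0.1361]
eye [0.5573 0.0971]
```

```bash
python3 - <<'E'
from h import *
from bench import manip
s=manip.get_state(); print(s["ee_pos"],s["joint_pos"].round(2)); rows(s,[([.590,.1135,.2],120)])
E
```

```text
[0.54635153 0.10747646 0.28152054] [-0.57  0.32  0.37  1.81 -0.13  1.03  1.43]
[-0.0874, 0.0108, 0.1631, -0.0006, 0.0002, -0.9713]
```

servo_tool([
  [-0.087,0.011,0.1,0,0,-0.35,0.5],
  [-0.087,0.011,0.163,0,0,-0.7,0.5],
  [-0.087,0.011,0.163,0,0,-0.971,0.5],
  [-0.087,0.011,0.163,0,0,-0.971,0.5],
  [-0.087,0.011,0.163,0,0,-0.971,0.5],
])

```text
time_s: 8.78
ee_pos: [0.5901, 0.1145, 0.2006]
tcp_rot: [[-0.867, -0.498, 0.001], [-0.498, 0.867, 0.0], [-0.001, -0.0, -1.0]]
wrist_force: [-0.4, 1.2, -1.0]
opening: 0.0428
grip_force: 0.0
```

```bash
python3 - <<'E'
from h import *
from bench import manip
s=manip.get_state(); print(s["ee_pos"],s["joint_pos"].round(2)); rows(s,[([.590,.1135,.2],148.4),([.590,.1135,.1375],148.4)])
E
```

```text
[0.59007261 0.11451569 0.20055884] [-0.44  0.48  0.23  1.78 -0.14  0.9   1.94]
[0.0011, -0.0017, 0.0011, -0.0011, 0.002, -0.9508]
[0.0013, -0.0016, 0.1261, -0.0011, 0.002, -0.9508]
```

servo_tool([
  [0.001,-0.002,0,0,0,-0.35,0.5],
  [0.001,-0.002,0,0,0,-0.7,0.5],
  [0.001,-0.002,0,0,0,-0.95,0.5],
  [0.001,-0.002,0.08,0,0,-0.95,0.5],
  [0.001,-0.002,0.11,0,0,-0.95,0.5],
  [0.001,-0.002,0.125,0,0,-0.95,0.5],
  [0.001,-0.002,0.125,0,0,-0.95,0.5],
], force=30)

```text
time_s: 9.65
ee_pos: [0.59, 0.1142, 0.1377]
tcp_rot: [[-0.521, -0.853, 0.0], [-0.853, 0.521, -0.0], [0.0, -0.0, -1.0]]
wrist_force: [-0.2, -0.3, 0.5]
opening: 0.0427
grip_force: 0.0
```

servo_tool([
  [0,0,0,0,0,0,0.1],
  [0,0,0,0,0,0,0.05],
  [0,0,0,0,0,0,0],
  [0,0,0,0,0,0,0],
  [0,0,0,0,0,0,0],
], force=30)

```text
time_s: 10.28
ee_pos: [0.5909, 0.1146, 0.1385]
tcp_rot: [[-0.521, -0.854, 0.003], [-0.854, 0.521, 0.001], [-0.002, -0.002, -1.0]]
wrist_force: [1.9, 2.0, 5.3]
opening: 0.0099
grip_force: 36.6
```

```bash
python3 trav.py; python3 - <<'E'
from bench import manip
s=manip.get_state(); print(s["opening"],s["grip_force"],s["ft_torque"],s["joint_pos"].round(2))
E
```

```text
10.325 [0.59090433 0.11457014 0.13848214] [3.10425765 0.44155821 6.43770814]
0.896 dx -0.004 dy 0.149
0.937 dx -0.0055 dy 0.149
0.010344092766253442 36.59308075904846 [ 0.19288878 -0.48641556 -0.0132152 ] [-0.35  0.55  0.1   1.81 -0.08  0.78  2.39]
```

servo_tool([
  [0,0,-0.002,0,0,0.2,0],
  [0,0,-0.002,0,0,0.4,0],
  [0,0,-0.002,0,0,0.6,0],
  [0,0,-0.002,0,0,0.8,0],
  [0,0,-0.002,0,0,1,0],
  [0,0,-0.002,0,0,1,0],
])

```text
time_s: 11.08
ee_pos: [0.5904, 0.1146, 0.1386]
tcp_rot: [[-0.877, -0.48, 0.002], [-0.48, 0.877, 0.0], [-0.002, -0.001, -1.0]]
wrist_force: [4.7, 2.1, -0.4]
opening: 0.0101
grip_force: 35.7
```

```bash
python3 trav.py; python3 - <<'E'
from bench import manip
import numpy as np
s=manip.get_state(); R=s["tcp_rot"]; print(s["opening"],s["grip_force"],s["ft_torque"],np.degrees(np.arctan2(R[1,1],R[0,1])))
E
```

```text
11.125 [0.59040655 0.11465581 0.13858115] [ 4.85819978  1.46411453 -0.69595183]
0.892 dx -0.004 dy 0.149
0.935 dx -0.0055 dy 0.149
0.009915755383277497 35.71074664592743 [ 0.42308744 -1.12128454  0.04756662] 118.77351211308552
```

Half way (0.52 rad). Turn the rest.

servo_tool([
  [0,0,0,0,0,0.2,0],
  [0,0,0,0,0,0.4,0],
  [0,0,0,0,0,0.6,0],
  [0,0,0,0,0,0.8,0],
  [0,0,0,0,0,0.915,0],
  [0,0,0,0,0,0.915,0],
  [0,0,0,0,0,0.915,0],
])

```text
time_s: 12.0
ee_pos: [0.5904, 0.1148, 0.1386]
tcp_rot: [[-1.0, -0.023, 0.001], [-0.023, 1.0, 0.001], [-0.001, 0.001, -1.0]]
wrist_force: [4.8, 2.8, 0.1]
opening: 0.0104
grip_force: 35.7
```

```bash
python3 trav.py; python3 - <<'E'
from bench import manip
import numpy as np
s=manip.get_state(); R=s["tcp_rot"]; print(s["opening"],s["grip_force"],s["ft_torque"],np.degrees(np.arctan2(R[1,1],R[0,1])))
E
```

```text
12.05 [0.59038047 0.11480248 0.1386041 ] [4.46253675 2.68324597 0.2171747 ]
0.89 dx -0.004 dy 0.149
0.942 dx -0.0055 dy 0.1485
0.009833189656310824 35.718621611595154 [ 0.6311192  -1.13777785 -0.01425057] 91.33622931337283
```

servo_tool([
  [0,0,0,0,0,0,0.5],
  [0,0,0,0,0,0,0.5],
  [0,0,-0.05,0,0,0,0.5],
  [0,0,-0.14,0,0,0,0.4],
  [0.148,0,-0.2,0,0,0.3,0.4],
  [0.148,0,-0.2,0,0,0.6,0.4],
  [0.148,0,-0.2,0,0,0.98,0.4],
  [0.148,0,-0.2,0,0,0.98,0.4],
])

```text
time_s: 13.05
ee_pos: [0.5152, 0.1126, 0.2384]
tcp_rot: [[-0.882, 0.472, -0.001], [0.472, 0.882, -0.0], [0.001, -0.0, -1.0]]
wrist_force: [0.0, 0.7, -0.5]
opening: 0.0338
grip_force: 0.0
```

servo_tool([
  [0,0,0,0,0,0.33,0.4],
  [0,0,0,0,0,0.66,0.4],
  [0,0,0,0,0,1,0.4],
  [0,0,0,0,0,1,0.4],
])

```text
time_s: 13.55
ee_pos: [0.5156, 0.1125, 0.2379]
tcp_rot: [[-0.53, 0.848, -0.001], [0.848, 0.53, -0.001], [-0.0, -0.001, -1.0]]
wrist_force: [-0.2, 0.1, 0.1]
opening: 0.0341
grip_force: 0.0
```

servo_tool([
  [0,0,0,0,0,0.33,0.36],
  [0,0,0,0,0,0.66,0.36],
  [0,0,0,0,0,1,0.36],
  [0,0,0,0,0,1,0.36],
])

```text
time_s: 14.05
ee_pos: [0.5157, 0.1126, 0.2381]
tcp_rot: [[-0.038, 0.999, -0.001], [0.999, 0.038, -0.001], [-0.001, -0.001, -1.0]]
wrist_force: [-0.5, -0.2, 0.3]
opening: 0.0307
grip_force: 0.0
```

```bash
python3 - <<'E'
from h import *
from bench import manip,capture
s=manip.get_state(); print(s["ee_pos"],s["joint_pos"].round(2)); 
d={n:capture(n) for n in("side","scene","wrist")}; pickle.dump(d,open("d4.pkl","wb"))
cv2.imwrite("pics/w4.png",d["wrist"]["img"][:,:,::-1])
rows(s,[([.516,.112,.2],1.2),([.516,.112,.101],1.2)])
E
python3 trav.py
```

```text
[0.5156845  0.11257882 0.23807818] [-0.92  0.39  0.8   1.94 -0.35  0.94  0.08]
[-0.0011, 0.0006, 0.0762, -0.0013, 0.0014, 0.0316]
[-0.001, 0.0008, 0.2742, -0.0013, 0.0014, 0.0316]
14.25 [0.51579749 0.11257202 0.23835834] [ 0.05136549 -0.20655075 -0.80223465]
0.889 dx -0.004 dy 0.149
0.936 dx -0.004999999999999999 dy 0.1485
```

View pics/w4.png

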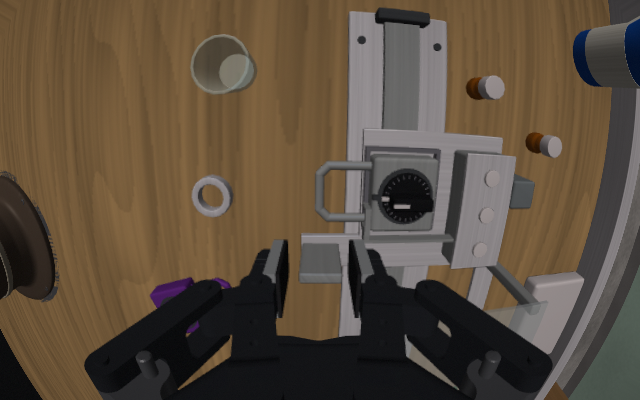

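```bash
python3 - <<'E'
from h import *
d=pickle.load(open("d4.pkl","rb"));w=d["wrist"]
print(onz(w,(321,191),.045,1),onz(w,(409,195),.062,1))
E
```

```text
[0.51776745 0.11370247 0.045     ] [0.5925117  0.11791007 0.062     ]
```

servo_tool([
  [0,0.003,0.1,0,0,0.03,0.36],
  [0,0.003,0.19,0,0,0.03,0.36],
  [0,0.003,0.23,0,0,0.03,0.36],
  [0,0.003,0.26,0,0,0.03,0.36],
  [0,0.003,0.274,0,0,0.03,0.36],
  [0,0.003,0.274,0,0,0.03,0.36],
])

```text
time_s: 15.0
ee_pos: [0.5175, 0.1127, 0.1016]
tcp_rot: [[-0.016, 1.0, 0.0], [1.0, 0.016, 0.0], [0.0, 0.0, -1.0]]
wrist_force: [-0.6, -0.4, -1.1]
opening: 0.0308
grip_force: 0.0
```

servo_tool([
  [0,0,0,0,0,0,0.1],
  [0,0,0,0,0,0,0],
  [0,0,0,0,0,0,0],
  [0,0,0,0,0,0,0],
], force=30)

```text
time_s: 15.5
ee_pos: [0.5175, 0.1129, 0.1017]
tcp_rot: [[-0.016, 1.0, 0.001], [1.0, 0.016, 0.0], [0.0, 0.001, -1.0]]
wrist_force: [-0.3, 0.4, 2.5]
opening: 0.0068
grip_force: 29.3
```

servo_tool([
  [0,-0.01,0,0,0,0,0],
  [0,-0.02,0,0,0,0,0],
  [0,-0.03,0,0,0,0,0],
  [0,-0.04,0,0,0,0,0],
  [0,-0.048,0,0,0,0,0],
  [0,-0.056,0,0,0,0,0],
  [0,-0.062,0,0,0,0,0],
  [0,-0.062,0,0,0,0,0],
])

```text
time_s: 16.5
ee_pos: [0.4866, 0.1121, 0.1016]
tcp_rot: [[-0.015, 1.0, 0.001], [1.0, 0.015, -0.0], [-0.0, 0.001, -1.0]]
wrist_force: [3.2, -0.4, 1.5]
opening: 0.0068
grip_force: 29.5
```

```bash
python3 trav.py; python3 - <<'E'
from bench import manip
s=manip.get_state(); print(s["opening"],s["grip_force"])
E
```

```text
16.55 [0.48662879 0.11209633 0.10157358] [3.24099426 0.72303026 2.13679145]
0.889 dx -0.004 dy 0.149
0.939 dx -0.004999999999999999 dy 0.1485
0.006775929443186612 29.468683004379272
```

servo_tool([
  [0,-0.003,0,0,0,0,0],
  [0,-0.005,0,0,0,0,0],
  [0,-0.005,0,0,0,0,0],
  [0,-0.005,0,0,0,0,0],
])

```text
time_s: 17.05
ee_pos: [0.4861, 0.112, 0.1021]
tcp_rot: [[-0.015, 1.0, 0.005], [1.0, 0.015, -0.0], [-0.0, 0.005, -1.0]]
wrist_force: [9.2, -0.7, 1.1]
opening: 0.0064
grip_force: 29.5
```

servo_tool([
  [0,0,0,0,0,0,0.3],
  [0,0,0,0,0,0,0.36],
  [0,0,-0.1,0,0,0,0.36],
  [0,0,-0.2,0,0,0,0.36],
  [0,0,-0.27,0,0,-0.33,0.4],
  [0,0,-0.27,0,0,-0.66,0.4],
  [0,0,-0.27,0,0,-1,0.5],
  [0,0,-0.27,0,0,-1,0.5],
])

```text
time_s: 18.05
ee_pos: [0.483, 0.112, 0.2361]
tcp_rot: [[-0.512, 0.859, -0.002], [0.859, 0.512, 0.0], [0.001, -0.001, -1.0]]
wrist_force: [-1.1, -0.1, -0.9]
opening: 0.0425
grip_force: 0.0
```

servo_tool([
  [0,0,0,0,0,-0.33,0.5],
  [0,0,0,0,0,-0.66,0.5],
  [0,0,0,0,0,-1,0.5],
  [0,0,0,0,0,-1,0.5],
])

```text
time_s: 18.55
ee_pos: [0.4834, 0.1119, 0.236]
tcp_rot: [[-0.871, 0.491, -0.001], [0.491, 0.871, -0.0], [0.001, -0.001, -1.0]]
wrist_force: [-0.3, -0.7, 0.2]
opening: 0.0425
grip_force: 0.0
```

```bash
python3 trav.py; python3 - <<'E'
from h import *
from bench import manip
s=manip.get_state(); R=s["tcp_rot"]; print(s["ee_pos"],np.degrees(np.arctan2(R[1,1],R[0,1])))
rows(s,[([.57,.110,.24],91.2)])
E
```

```text
18.6 [0.48344711 0.11191661 0.23604641] [ 0.64067203 -0.13225362 -0.55643107]
0.893 dx -0.004 dy 0.149
0.939 dx -0.0055 dy 0.1485
[0.48344711 0.11191661 0.23604641] 60.4777549119728
[-0.1525, 0.082, -0.0081, -0.0009, -0.002, -1.0241]
```

```bash
python3 - <<'E'
from h import *
from bench import manip
rows(manip.get_state(),[([.5885,.1146,.2],91.2),([.5885,.1146,.138],91.2)])
E
```

```text
[-0.1802, 0.1083, 0.0719, -0.0009, -0.002, -1.0241]
[-0.1803, 0.1083, 0.1959, -0.0009, -0.002, -1.0241]
```

servo_tool([
  [-0.09,0.054,0,0,0,-0.33,0.5],
  [-0.18,0.108,0,0,0,-0.66,0.5],
  [-0.18,0.108,0.072,0,0,-1,0.5],
  [-0.18,0.108,0.072,0,0,-1,0.5],
  [-0.18,0.108,0.14,0,0,-1,0.5],
  [-0.18,0.108,0.18,0,0,-1,0.5],
  [-0.18,0.108,0.195,0,0,-1,0.5],
  [-0.18,0.108,0.195,0,0,-1,0.5],
])

```text
time_s: 19.6
ee_pos: [0.5887, 0.1157, 0.1396]
tcp_rot: [[-1.0, -0.012, 0.0], [-0.012, 1.0, -0.0], [-0.0, -0.0, -1.0]]
wrist_force: [0.0, -0.7, -0.0]
opening: 0.0429
grip_force: 0.0
```

servo_tool([
  [0,0,0,0,0,0,0.15],
  [0,0,0,0,0,0,0],
  [0,0,0,0,0,0,0],
  [0,0,0,0,0,0,0],
  [0,0,0,0,0,0,0],
], force=70)

```text
time_s: 20.23
ee_pos: [0.5892, 0.1153, 0.1402]
tcp_rot: [[-1.0, -0.014, 0.001], [-0.014, 1.0, 0.001], [-0.001, 0.001, -1.0]]
wrist_force: [-1.1, -1.0, 5.7]
opening: 0.0091
grip_force: 70.1
```

```bash
python3 trav.py
```

```text
20.275 [0.58916216 0.11538992 0.14017602] [-1.03594584  0.01151379  6.13366747]
0.886 dx -0.004 dy 0.1495
0.935 dx -0.0055 dy 0.149
```

servo_tool([
  [0,0,-0.01,0,0,0,0],
  [0,0,-0.02,0,0,0,0],
  [0,0,-0.03,0,0,0,0],
  [0,0,-0.04,0,0,0,0],
  [0,0,-0.04,0,0,0,0],
])

```text
time_s: 20.9
ee_pos: [0.5889, 0.1156, 0.1595]
tcp_rot: [[-1.0, -0.015, 0.001], [-0.015, 1.0, 0.0], [-0.001, 0.0, -1.0]]
wrist_force: [1.5, -0.9, -2.4]
opening: 0.0088
grip_force: 68.8
```

```bash
python3 trav.py
```

```text
20.95 [0.58889307 0.11559136 0.15927335] [ 1.94950861  0.32260539 -4.13448339]
0.575 dx -0.015 dy 0.08650000000000001
0.596 dx -0.015 dy 0.13599999999999998
```

```bash
python3 - <<'E'
from h import *
from bench import capture
a=capture("side")["img"][130:290,240:440,::-1]; b=capture("scene")["img"][130:290,200:400,::-1]
f=lambda a:cv2.resize(a,None,fx=2,fy=2,interpolation=cv2.INTER_CUBIC)
cv2.imwrite("pics/c5.png",np.hstack([f(a),f(b)]))
E
```

```text
(no output)
```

View pics/c5.png

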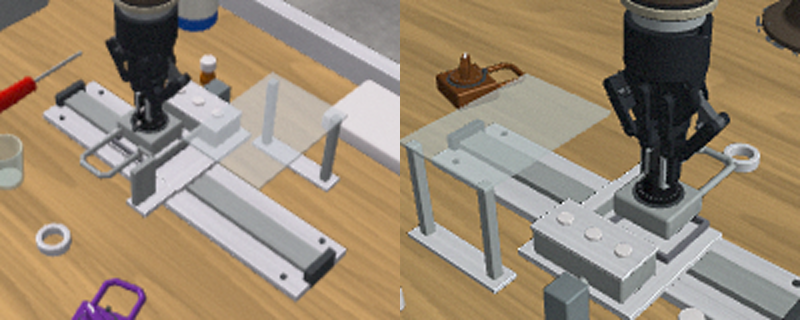

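The lock (right half, about (650,205)) is out of its nest with the shackle out, and the carrier is still in place. The match failed only because the lock has left the template's background. I'm lifting on.

servo_tool([
  [0,0,-0.05,0,0,0,0],
  [0,0,-0.1,0,0,0,0],
  [0,0,-0.15,0,0,0,0],
  [0,0,-0.2,0,0,0,0],
  [0,0,-0.25,0,0,0,0],
  [0,0,-0.28,0,0,0,0],
  [0,0,-0.29,0,0,0,0],
  [0,0,-0.29,0,0,0,0],
  [0,0,-0.29,0,0,0,0],
  [0,0,-0.29,0,0,0,0],
])

```text
time_s: 22.3
ee_pos: [0.5884, 0.1155, 0.3031]
tcp_rot: [[-1.0, -0.015, -0.001], [-0.015, 1.0, -0.0], [0.001, -0.0, -1.0]]
wrist_force: [0.2, -1.1, -4.5]
opening: 0.0092
grip_force: 69.9
```

```bash
python3 trav.py; python3 - <<'E'
from h import *
from bench import manip,capture
s=manip.get_state(); print(s["opening"],s["grip_force"],s["ee_pos"],np.abs(s["joint_vel"]).max())
w=capture("wrist")["img"]; o=pickle.load(open("d3.pkl","rb"))["scene"]; e=capture("scene")
# cassette travel vs docked picture d3 (gripper clear)
from trav import rect
T=rect(o,.064,.65,.69,.05,.15); W=rect(e,.064,.64,.70,.03,.17); m=cv2.matchTemplate(W,T,5); print(cv2.minMaxLoc(m), "expect (20,40)")
E
```

```text
22.35 [0.58849431 0.11550916 0.30325747] [-0.35739898  0.19001928 -4.17394976]
0.501 dx -0.002999999999999999 dy 0.15
0.6 dx 0.012 dy 0.1815
0.008829524441198213 69.87070798873901 [0.58849431 0.11550916 0.30325747] 0.004455091399739073
22.5 [0.58866512 0.1155026  0.30367214] [-0.77981776  0.21203866 -4.46301497]
0.499 dx -0.002999999999999999 dy 0.15
0.599 dx 0.012 dy 0.1815
(-0.20918291807174683, 0.8831964135169983, (40, 45), (20, 45)) expect (20,40)
```

```bash
python3 -c "
from bench import manip
print(manip.hand_in())"
```

```text
the job is handed in; nothing more can be done
None
```

I handed the job in at about 22.5 s with the lock held still, its underside about 19 cm above the bench, dial up. The shackle was pulled out to its stop and the carrier was still docked at about 0.149 m by camera. The hand-in returned no verdict.

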